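# Moisture check of a bisque slab at the red spot

## Robot

A 7-joint arm with a two-finger parallel gripper is mounted at the origin on a cart in front of the work surface, level with it; the furniture and walls round the work are solid. World frame = base frame: x ahead of the robot, y to its left, z up, the work surface at z = 0. Lengths are in m, angles in rad, forces in N, time in s.
With the tool pointing down it reaches from about 0.4 to 0.85 m from the base axis. Payload 10.4 kg.
Tool frame: the origin (TCP) lies at the very end of the fingers, on their centre line; the grasp point (between the pads) lies 19 mm behind it; x points along the fingers, y is the direction in which the jaws open and shut, and the axes are right-handed (so a half turn about x gives the same grasp; the last joint's range is limited). The gripper opens to 85 mm and grips with 20 to 120 N. Pads are 22 mm wide; open, the fingers measure 114 mm over their backs; the gripper's body (76 mm by 85 mm) begins 54 mm behind the grasp point. The pads swing forward as they close: fully open they stand 13 mm farther back than shut.
Start: joints at [1.219, 0.332, -0.065, 1.46, 0.022, 1.35, -0.088], TCP at [0.202, -0.592, 0.231] pointing down, gripper open.
Joint ranges: [-2.6, 2.6], [-0.5, 2.12], [-1.47, 1.34], [0.16, 2.42], [-1.27, 4.41], [0.06, 2.06], [-2.6, 2.6]. Speed limits (rad/s): [2.22, 2.22, 2.79, 2.79, 3.14, 3.14, 3.14].

## Interface

Orientations are given as a unit quaternion [x, y, z, w].
In Python, from workcell import monitor, camera, ticket, regions_of gives the robot as it stands.
- The arm moves only by the tool step_arm, never from a script. Its argument "increments" is a list of rows, each a list of 5 numbers: the finger opening in m, from 0 to 0.0854, then the shift along the world's x, y, z in m, then the turn about the world's z in rad. A call has 1 to 12 rows; each row shifts and turns the commanded pose from where the row before left it; what a row does not reach is not made up. A row lasts 1/12 s, in which the tool goes at most 41.7 mm and 7.16 degrees, less where a joint would pass 70% of its speed; a pose out of reach is approached as far as the arm can. A call with a gripper value outside its range is refused whole. The fingers move at their own pace and stop on an object; "force" is the grip in N (left out, the last holds). Time passes only in rows, so rows that do not move let the fingers close. It gives the time, the measured TCP pose, the force and the opening at its end, in the units of the state.
- monitor.get_obs(): the state, without advancing time (a new reading comes with each control period).
- camera(name): name is "side" or "top" or "wrist"; returns a dict with "color" (420x560x3 uint8, red, green, blue), "range_z" (420x560 float32, m along the optical axis (not along the pixel's ray), 0 where there is no reading), "fx", "fy", "cx", "cy" (pixels), "k1" (the pictures are not rectified: a ray, as slopes to the right and down, at radius r is drawn at 1 + k1 r^2 times it, then the intrinsics apply), "cam_to_world" (4x4, takes a point from camera to world coordinates). Camera axes: x right, y up, looking along -z (the intrinsics and any distortion apply to the point x, -y, -z); pixel columns grow to the right and rows downward; lengths in m; the calibration is good to about 2 mm. A picture is of the moment at which its call begins.
- ticket.hand_in(): hands the job in, once; it reports no verdict.
Trained networks look in a picture, given as the dict that the camera call returned (one of the last four; its "shot" number tells which), for a name from the list of things; names that differ only in an ending like _2 or _b are one class to them, and where a whole thing is asked for, a point or a joint stands for the part that bears it (a point fixed in the world has none). Each returns a list of dicts, best first, with "p" (0 to 1); they miss things now and then, are a little off and sometimes report something else, mostly with a low value. They report only what shows in the picture. A call takes as long as a camera call.
- regions_of(picture, query): "region" (420x560 bool, what is visible of it) and "centre" ([row, column] in pixels, amid what is visible of it).
The state is a dict: "clock": time; "joint_pos": joint angles; "joint_velocities": joint speeds; "tau": joint torques, N m; "position": TCP position; "ee_rot": TCP orientation; "ft_force": force on the tool from outside, world axes, zero at the start; "torque": the same for the moment, N m; "grip_width": opening from 0.0 (shut) to 1.0 (fully open).
Only numpy, scipy, OpenCV 4.12 (cv2) and the standard library are available. Lean on these libraries where they do the work, as an engineer would, in place of code of your own. Each camera call takes 0.05 s, during which the arm holds its last target. There are 200 camera calls.

## Task

Take the moisture probe out of its stand, pass its stem down through the eyelet of the guide bar above the red spot, and touch the tip to the red spot on the fired clay slab. Hold the probe upright there, pressing gently so that the sprung tip is pushed about half way in (never all the way), and finish while still holding it like that. Leave the cup, the green rib and the tape roll that lie near the work where they are.

Things in the scene. Friction and masses are not known exactly. Their poses are not given: they have to be found in the camera images.
- probe: Moisture probe, loose, 0.12 kg, round. Black ribbed handle 26 mm in diameter, 75 mm long, orange band near its top; below it a steel stem 10 mm in diameter, 60 mm long, then a sprung brass tip 6 mm in diameter standing out another 16 mm. Origin on the axis at the handle's underside (the shoulder that rests on the stand); z points to the handle's top end (z = 75 mm), the tip ends at z = -76 mm.
- probe_tip (a joint): How far the sprung brass tip is pushed into the stem, m: 0 fully out, 0.013 at its stop. The spring starts at about 2.4 N and gains 0.6 N per mm (about 6.3 N half way in, 10 N at the stop).
- tip_end (a point): The rounded lower end of the probe's brass tip, on the axis; 76 mm below the probe's origin when the tip is fully out; it moves with the tip.
- handle_mid (a point): Centre of the probe's handle, on its axis, 37.5 mm above the probe's origin.
- probe_dock: Grey plastic stand, fixed, 80 x 90 mm, 100 mm high; origin at the centre of its underside on the table. The probe hangs upright in a 16 mm hole in the middle of its 8 mm top plate, the handle's underside on the plate, 100 mm above the table; lift it straight up by over 76 mm to free it.
- test_jig: Fixed jig: wooden base board 120 (x) x 230 (y) x 12 mm, two posts, and an aluminium guide bar along y, 34 mm wide, 226 mm long, underside 58 mm and top 66 mm above the table (nuts at y = +-100 mm reach 74 mm). Three 15 mm eyelets with 3 mm countersinks at x = 0, y = -55, 0, 55 mm. Origin at the centre of the underside, on the table.
- test_slab: Pale fired clay slab, fixed on the jig's board under the guide bar, 90 x 165 x 14 mm; the origin is the centre of its underside; its top face is level, 26 mm above the table.
- spot_red: Red spot, 16 mm in diameter, painted on the slab's top face (26 mm above the table); origin at its centre. It lies straight below one of the three eyelets; which one varies.
- spot_blue: Blue spot of the same size under another eyelet; not to be measured.
- spot_white: White spot of the same size under the remaining eyelet; not to be measured.
- cup_bisque: Pale bisque cup, 65 mm wide and 67 mm high, loose bystander (the one nearer the robot, not the one in the back row); origin at the centre of its underside.
- rib_green: Green rubber rib, 50 x 82 x 9 mm, loose bystander lying on the table; origin at the centre of its underside.
- masking_tape: Roll of yellowish tape lying flat, 103 mm wide and 25 mm high, loose bystander (not the one in the far left corner); origin at the centre of its underside.

How it is judged:
On the way, in this order (a step that is already met when the one before it is completed fails the run):
1. the probe is lifted clear of its stand in the gripper (z of tip_end in the frame of probe_dock above 0.102 m and contact force between the fingers and probe above 2 N), for 0.1 s.
2. the stem is through the eyelet above the red spot, upright, tip below the bar (z of tip_end in the frame of test_jig below 0.056 m and horizontal distance between tip_end and spot_red below 0.01 m and angle between probe's own z axis and vertical below 0.2 rad), for 0.1 s.
At the end, for the whole second after the job is handed in: The gripper still holds the probe at rest and upright within 0.12 rad (7 degrees), its tip on the slab within 8 mm of the red spot's centre (inside the spot), and the sprung tip pushed in by 3 to 10 mm of its 13 mm travel (contact force between probe and test_slab above 1.5 N and horizontal distance between tip_end and spot_red below 0.008 m and height (world z) of tip_end below 0.029 m and value of joint probe_tip between 0.003 and 0.01 m and angle between probe's own z axis and vertical below 0.12 rad and contact force between the fingers and probe above 2 N and linear speed of probe below 0.02 m/s); the arm keeps its last pose, push and grip.
It fails at once if the sprung tip is pushed in all the way to its stop (value of joint probe_tip above 0.0127 m).
It fails at once if the cup is moved (distance of cup_bisque from where it was at the start of the episode above 0.02 m).
It fails at once if the green rib is moved (distance of rib_green from where it was at the start of the episode above 0.02 m).
It fails at once if the tape roll is moved (distance of masking_tape from where it was at the start of the episode above 0.02 m).
It also fails if it takes over 45 s, if anything falls off the work surface, if the arm or the gripper's body presses on something with over 40 N, if the wrist force passes 120 N, or if a joint passes its speed limit or range.

## Working session

There is one attempt and no reset: what is moved stays moved. The work goes in short steps, Python scripts to look and compute and a tool call to move; the robot and the scene stay as the last step left them, time stands still between calls to the robot, and variables do not carry over. Pictures are saved under pics/ and viewed, about 8 in all and at most 12, crops included, and the job is handed in when it is done.

Besides the shell and the picture viewer there is one more tool, called after "Call:" as a command line: name --pt "numbers of a row" for each row, then --argument value for the rest. step_arm: Moves the arm, as the interface text tells. Its arguments: {"type":"object","properties":{"increments":{"type":"array"},"force":{"type":"number"}},"required":["increments"]}

```bash
mkdir -p pics
cat > h.py <<'E'
import numpy as np, cv2
from workcell import monitor, camera, ticket, regions_of
def world(p, px, z=None):
    """px: Nx2 (col,row) -> world points, by range or intersection with plane z"""
    px=np.atleast_2d(np.asarray(px,float))
    K=np.array([[p['fx'],0,p['cx']],[0,p['fy'],p['cy']],[0,0,1.]])
    s=cv2.undistortPoints(px[:,None],K,np.array([p['k1'],0,0,0,0.]))[:,0]
    d=np.c_[s[:,0],-s[:,1],-np.ones(len(s))]
    T=np.array(p['cam_to_world'])
    if z is None:
        r=p['range_z'][px[:,1].round().astype(int),px[:,0].round().astype(int)]
    else:
        r=(z-T[2,3])/(d@T[:3,:3].T)[:,2]
    return (d*r[:,None])@T[:3,:3].T+T[:3,3]
def mask_pts(p,m):
    v,u=np.nonzero(m&(p['range_z']>0)); return world(p,np.c_[u,v])
def save(p,n,crop=None,scale=1):
    im=p['color'][...,::-1]
    if crop: im=im[crop[0]:crop[1],crop[2]:crop[3]]
    cv2.imwrite('pics/'+n,cv2.resize(im,None,fx=scale,fy=scale,interpolation=cv2.INTER_CUBIC))
E
python3 - <<'E'
from h import *
o=monitor.get_obs(); print({k:np.round(v,3) for k,v in o.items()})
ims=[]
for c in ['side','top']:
    p=camera(c); ims.append(p['color']); print(c,np.round(p['cam_to_world'],3).tolist())
    for q in ['probe','probe_dock','test_jig','test_slab','spot_red','spot_blue','spot_white','cup_bisque','rib_green','masking_tape']:
        for r in regions_of(p,q)[:2]:
            P=mask_pts(p,r['region'])
            if len(P): print(q,round(r['p'],2),np.round(r['centre']),len(P),'med',np.median(P,0).round(3),'lo',np.percentile(P,2,0).round(3),'hi',np.percentile(P,98,0).round(3))
cv2.imwrite('pics/a.png',cv2.resize(np.vstack(ims)[...,::-1],None,fx=.7,fy=.7,interpolation=cv2.INTER_AREA))
E
```

```text
{'clock': np.float64(0.0), 'joint_pos': array([ 1.219,  0.333, -0.065,  1.461,  0.022,  1.35 , -0.089]), 'joint_velocities': array([ 0.001, -0.   , -0.001,  0.002,  0.   ,  0.   ,  0.001]), 'tau': array([ 1.0000e-03, -6.2544e+01,  5.0000e-02, -3.9160e+01,  1.6000e-02,
        1.0000e-02, -0.0000e+00]), 'position': array([ 0.202, -0.591,  0.231]), 'ee_rot': array([-0.697, -0.116,  0.698, -0.115]), 'ft_force': array([-0.307,  0.239, -0.17 ]), 'torque': array([-0.016, -0.015, -0.04 ]), 'grip_width': np.float64(0.999)}
side [[0.83, 0.284, -0.48, 0.173], [-0.558, 0.412, -0.72, -0.587], [-0.006, 0.866, 0.501, 0.532], [0.0, 0.0, 0.0, 1.0]]
probe 0.78 [162. 200.] 347 med [0.508 0.26  0.142] lo [ 0.498  0.255 -0.504] hi [1.136 1.895 0.176]
probe 0.67 [200. 203.] 1196 med [0.499 0.236 0.055] lo [0.47  0.221 0.005] hi [0.548 0.307 0.102]
probe_dock 0.72 [200. 203.] 1230 med [0.499 0.236 0.055] lo [0.469 0.221 0.003] hi [0.551 0.312 0.102]
test_jig 0.93 [325. 304.] 5863 med [ 0.451 -0.226  0.013] lo [ 0.386 -0.3   -0.   ] hi [ 0.532 -0.078  0.073]
test_jig 0.55 [199. 203.] 1238 med [0.499 0.236 
[... 977 characters left out ...]
 lo [0.47  0.222 0.006] hi [0.556 0.31  0.104]
test_jig 0.88 [281. 373.] 3777 med [ 0.461 -0.177  0.015] lo [ 0.39  -0.294  0.008] hi [ 0.531 -0.069  0.074]
test_slab 0.71 [275. 372.] 1938 med [ 0.471 -0.179  0.026] lo [ 0.406 -0.258  0.013] hi [ 0.513 -0.099  0.062]
cup_bisque 0.58 [183. 210.] 746 med [0.687 0.191 0.026] lo [0.65  0.153 0.001] hi [0.709 0.221 0.069]
rib_green 0.74 [182. 354.] 599 med [ 0.689 -0.145  0.009] lo [ 0.665 -0.182  0.003] hi [ 0.715 -0.11   0.012]
masking_tape 0.72 [164. 284.] 819 med [0.698 0.042 0.025] lo [ 0.647 -0.002  0.   ] hi [0.744 0.09  0.028]
masking_tape 0.66 [283. 371.] 3796 med [ 0.461 -0.178  0.015] lo [ 0.391 -0.294  0.008] hi [ 0.531 -0.069  0.074]
```

View pics/a.png

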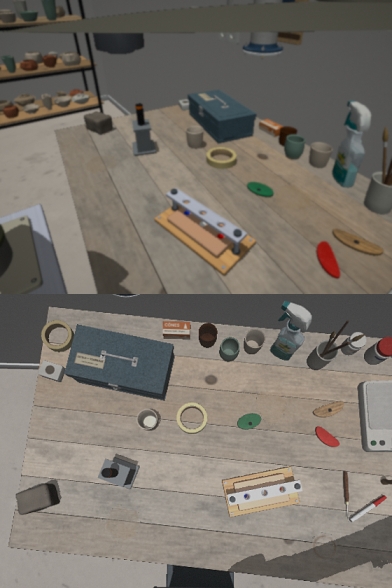

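Run:
```python
from h import *
from scipy.spatial.transform import Rotation as R
o=monitor.get_obs(); print(R.from_quat(o['ee_rot']).as_matrix().round(3))
p=camera('side'); a=cv2.resize(p['color'][270:380,220:380],(800,550),interpolation=cv2.INTER_CUBIC)
cv2.imwrite('pics/b.png',a[...,::-1])
r=regions_of(p,'test_jig')[0]; P=mask_pts(p,r['region'])
t=camera('top'); r=regions_of(t,'test_jig')[0]; Q=mask_pts(t,r['region'])
for X in (P,Q):
    B=X[(X[:,2]>.06)&(X[:,2]<.069)][:,:2]; rc=cv2.minAreaRect(B.astype(np.float32)); print('bar',rc,len(B))
cv2.imwrite('pics/c.png',cv2.resize(t['color'][240:330,300:450],(800,480),interpolation=cv2.INTER_CUBIC)[...,::-1])
r=regions_of(t,'probe')[0]; Q=mask_pts(t,r['region']); B=Q[Q[:,2]>.165]; print('probe',cv2.minEnclosingCircle(B[:,:2].astype(np.float32)),B.mean(0))
```

```text
[[ 0.     0.323 -0.946]
 [-0.    -0.946 -0.323]
 [-1.     0.    -0.   ]]
bar ((0.4602288603782654, -0.18193107843399048), (0.036568962037563324, 0.22826574742794037), 12.629844665527344) 2106
bar ((0.4605294167995453, -0.18235918879508972), (0.0343330055475235, 0.2268204391002655), 12.537954330444336) 1410
probe ((0.5118808150291443, 0.26835593581199646), 0.012283199466764927) [0.51199821 0.26772714 0.17474062]
```

View pics/b.png

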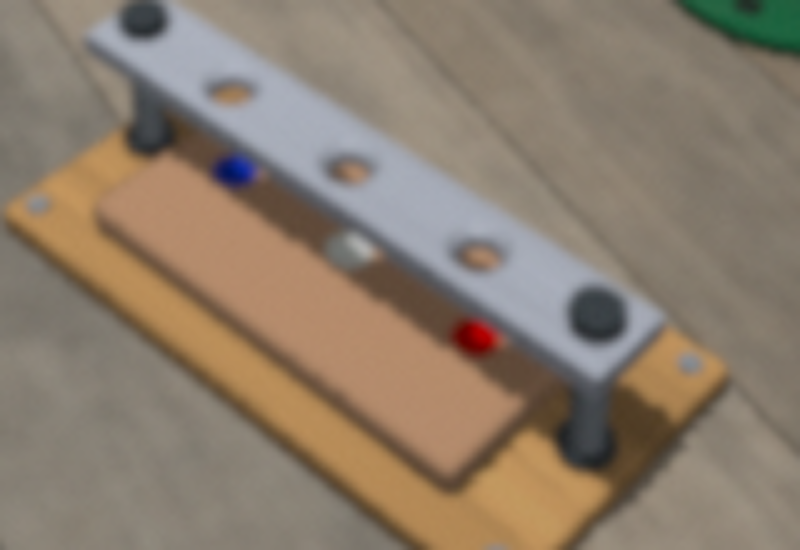

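View pics/c.png

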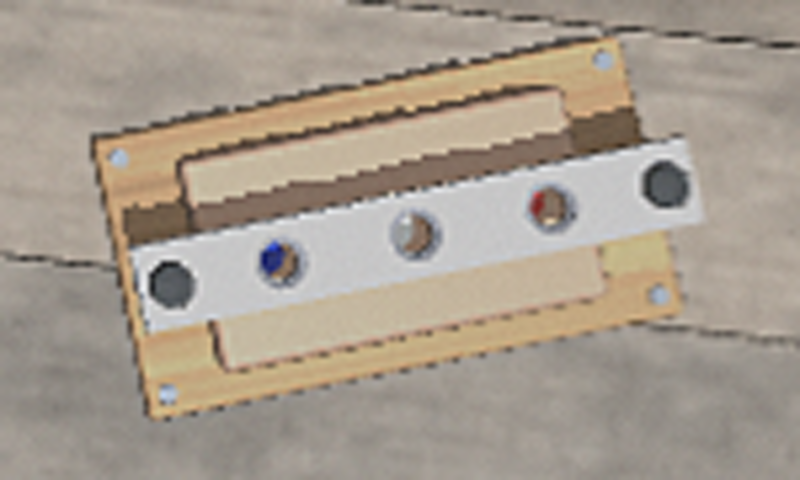

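Call:
step_arm --pt "0.085 0.022 0.028 0.002 0.04" --pt "0.085 0.022 0.028 0.002 0.04" --pt "0.085 0.022 0.028 0.002 0.04" --pt "0.085 0.022 0.028 0.002 0.04" --pt "0.085 0.022 0.028 0.002 0.04" --pt "0.085 0.022 0.028 0.002 0.04" --pt "0.085 0.022 0.028 0.002 0.04" --pt "0.085 0.022 0.028 0.002 0.04" --pt "0.085 0.022 0.028 0.002 0.04" --pt "0.085 0.022 0.028 0.002 0.04" --pt "0.085 0.022 0.028 0.002 0.04" --pt "0.085 0.022 0.028 0.002 0.04"

```text
clock: 2.35
position: [0.4666, -0.2541, 0.2557]
ee_rot: [0.65, 0.279, -0.65, 0.279]
ft_force: [1.5, -0.7, 0.2]
grip_width: 0.994
```

Run:
```python
from h import *
o=monitor.get_obs(); print({k:np.round(o[k],3) for k in ['clock','position','joint_pos']})
p=camera('wrist'); save(p,'d.png'); print(np.round(p['cam_to_world'],3).tolist())
```

```text
{'clock': np.float64(2.35), 'position': array([ 0.467, -0.254,  0.256]), 'joint_pos': array([ 0.789,  0.139, -0.413,  1.654,  0.057,  1.36 , -0.392])}
[[0.724, 0.655, 0.214, 0.522], [-0.689, 0.689, 0.224, -0.197], [-0.0, -0.309, 0.951, 0.398], [0.0, 0.0, 0.0, 1.0]]
```

View pics/d.png

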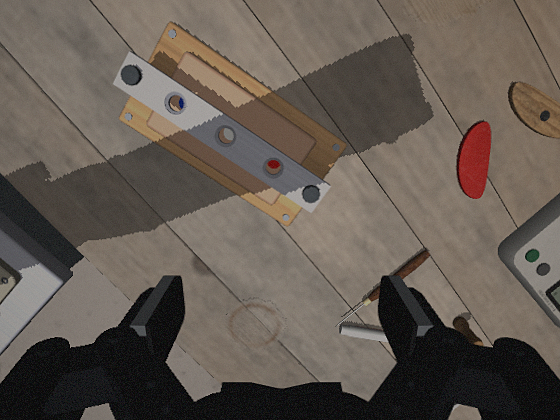

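Run:
```python
from h import *
p=camera('wrist')
W=world(p,[[131,75],[311,194]],.074)[:,:2]; m=W.mean(0); d=(W[1]-W[0]); L=np.linalg.norm(d); d/=L
print('nuts',W.round(4).tolist(),L,'eyelet',m+d*.055)
print('eye px',world(p,[[177,103],[226,135],[274,166]],.066).round(4).tolist(), 'dist', )
r=regions_of(p,'test_jig')
if r:
    X=mask_pts(p,r[0]['region']); B=X[(X[:,2]>.06)&(X[:,2]<.069)][:,:2]; print(cv2.minAreaRect(B.astype(np.float32)))
for r in regions_of(p,'spot_red'): print(r['p'],r['centre'],world(p,[r['centre'][::-1]],.026))
t=camera('top'); print('top eye',world(t,[[403.5,278.8]],.066))
```

```text
nuts [[0.4436, -0.0785], [0.4885, -0.2717]] 0.19831660169622636 eyelet [ 0.47846422 -0.22865037]
eye px [[0.4542, -0.1224, 0.066], [0.4667, -0.1747, 0.066], [0.4797, -0.2278, 0.066]] dist
((0.4610338807106018, -0.18164116144180298), (0.03497406467795372, 0.2263791859149933), 12.383974075317383)
0.6 [170.6, 276.1] [[ 0.47247502 -0.23775251  0.026     ]]
top eye [[ 0.47145744 -0.23682794  0.066     ]]
```

Call:
step_arm --pt "0.085 0.004 0.037 0.0 0.04" --pt "0.085 0.004 0.037 0.0 0.04" --pt "0.085 0.004 0.037 0.0 0.04" --pt "0.085 0.004 0.037 0.0 0.04" --pt "0.085 0.004 0.037 0.0 0.04" --pt "0.085 0.004 0.037 0.0 0.04" --pt "0.085 0.004 0.037 0.0 0.04" --pt "0.085 0.004 0.037 0.0 0.04" --pt "0.085 0.004 0.037 0.0 0.04" --pt "0.085 0.004 0.037 0.0 0.04" --pt "0.085 0.002 0.037 0.0 0.04" --pt "0.085 0.0 0.034 0.0 0.0"

```text
clock: 3.6
position: [0.5084, 0.1856, 0.2553]
ee_rot: [0.574, 0.413, -0.574, 0.413]
ft_force: [1.1, 0.1, 0.4]
grip_width: 0.997
```

Run:
```python
from h import *
o=monitor.get_obs(); print({k:np.round(o[k],3) for k in ['clock','position','joint_pos']})
p=camera('wrist'); save(p,'e.png')
for r in regions_of(p,'probe')[:2]:
    X=mask_pts(p,r['region']); B=X[(X[:,2]>.165)&(X[:,2]<.19)]; print(r['p'],r['centre'],len(B),B.mean(0) if len(B) else 0, cv2.minEnclosingCircle(B[:,:2].astype(np.float32)) if len(B) else 0)
```

```text
{'clock': np.float64(3.6), 'position': array([0.508, 0.186, 0.255]), 'joint_pos': array([ 0.268,  0.217, -0.802,  1.615,  0.159,  1.377, -0.876])}
0.66 [102.1, 243.8] 1382 [0.51327057 0.26917679 0.17437644] ((0.5129619836807251, 0.26910319924354553), 0.013237884268164635)
```

View pics/e.png

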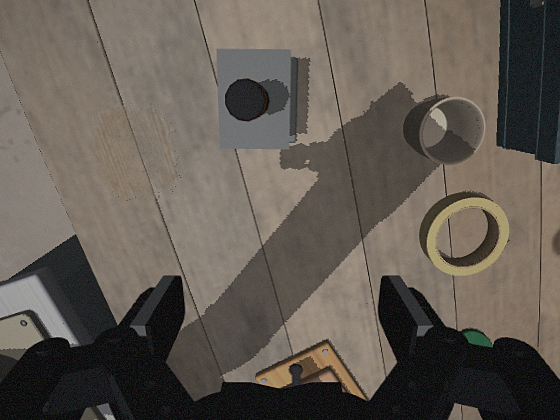

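Call:
step_arm --pt "0.085 0.002 0.03 0.0 0.0" --pt "0.085 0.002 0.03 0.0 0.0" --pt "0.085 0.0 0.023 0.0 0.0" --pt "0.085 0.0 0.0 0.0 0.0" --pt "0.085 0.0 0.0 0.0 0.0" --pt "0.085 0.0 0.0 0.0 0.0"

```text
clock: 4.2
position: [0.5126, 0.2665, 0.255]
ee_rot: [-0.574, -0.412, 0.574, -0.413]
ft_force: [0.5, -0.5, -0.2]
grip_width: 0.996
```

Run:
```python
from h import *
from scipy.spatial.transform import Rotation as R
o=monitor.get_obs(); print({k:np.round(o[k],4) for k in ['clock','position','joint_velocities']}); M=R.from_quat(o['ee_rot']).as_matrix(); print(M.round(3))
for c in ('wrist','top'):
  p=camera(c)
  for r in regions_of(p,'probe')[:1]:
    X=mask_pts(p,r['region']); B=X[(X[:,2]>.165)&(X[:,2]<.19)]
    if len(B)>20: print(c,r['p'],len(B),cv2.minEnclosingCircle(B[:,:2].astype(np.float32)),B.min(0),B.max(0))
```

```text
{'clock': np.float64(4.2), 'position': array([0.5126, 0.2665, 0.255 ]), 'joint_velocities': array([ 0.0128, -0.0073,  0.0027,  0.0028, -0.0014,  0.0007, -0.0013])}
[[-0.     0.948 -0.319]
 [-0.001 -0.319 -0.948]
 [-1.     0.     0.001]]
wrist 0.7 1135 ((0.5129573345184326, 0.2693982422351837), 0.013207011856138706) [0.50016547 0.25695634 0.16500075] [0.52609183 0.28240782 0.17664214]
top 0.68 143 ((0.5116449594497681, 0.26876354217529297), 0.012396479025483131) [0.50074506 0.25748243 0.16546316] [0.52162501 0.28076035 0.17991641]
```

Call:
step_arm --pt "0.085 0.0 0.002 -0.02 0.0" --pt "0.085 0.0 0.0 -0.03 0.0" --pt "0.085 0.0 0.0 -0.03 0.0" --pt "0.085 0.0 0.0 -0.03 0.0" --pt "0.085 0.0 0.0 -0.024 0.0" --pt "0.085 0.0 0.0 0.0 0.0" --pt "0.02 0.0 0.0 0.0 0.0" --pt "0.02 0.0 0.0 0.0 0.0" --pt "0.02 0.0 0.0 0.0 0.0" --pt "0.02 0.0 0.0 0.0 0.0" --pt "0.02 0.0 0.0 0.0 0.0" --pt "0.02 0.0 0.0 0.0 0.0" --force 60

```text
clock: 5.4
position: [0.5126, 0.2708, 0.1227]
ee_rot: [0.574, 0.413, -0.573, 0.414]
ft_force: [-0.8, -1.3, 6.5]
grip_width: 0.29
```

Call:
step_arm --pt "0.02 0.0 0.0 0.0 0.0" --pt "0.02 0.0 0.0 0.005 0.0" --pt "0.02 0.0 0.0 0.012 0.0" --pt "0.02 0.0 0.0 0.015 0.0" --pt "0.02 0.0 0.0 0.02 0.0" --pt "0.02 0.0 0.0 0.02 0.0" --pt "0.02 0.0 0.0 0.02 0.0" --pt "0.02 0.0 0.0 0.01 0.0" --pt "0.02 0.0 0.0 0.0 0.0" --pt "0.02 0.0 0.0 0.0 0.0"

```text
clock: 6.23
position: [0.5118, 0.2705, 0.2234]
ee_rot: [0.574, 0.413, -0.574, 0.413]
ft_force: [-0.4, -0.1, -1.1]
grip_width: 0.297
```

Run:
```python
from h import *
o=monitor.get_obs(); print({k:np.round(o[k],4) for k in ['clock','position','joint_pos','ft_force','torque','grip_width']})
p=camera('side'); save(p,'f.png',(60,260,120,300),3)
```

```text
{'clock': np.float64(6.2333), 'position': array([0.5118, 0.2705, 0.2234]), 'joint_pos': array([ 0.1031,  0.341 , -0.8241,  1.5651,  0.2549,  1.3467, -1.0712]), 'ft_force': array([-0.4091, -0.1425, -1.0988]), 'torque': array([ 0.0054, -0.0134, -0.0531]), 'grip_width': np.float64(0.2969)}
```

View pics/f.png

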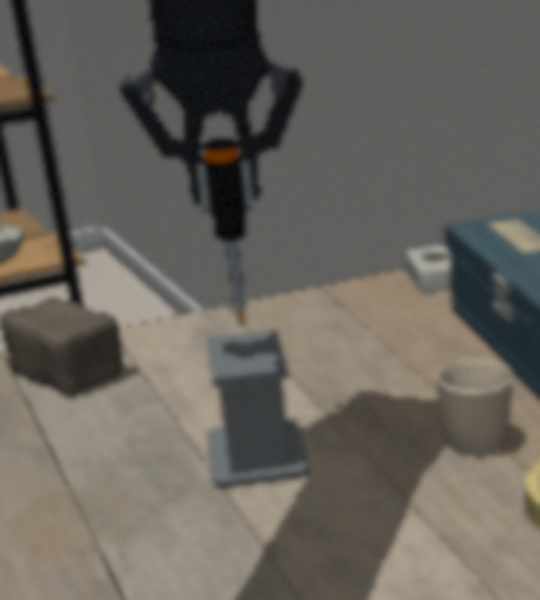

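Call:
step_arm --pt "0.02 -0.002 -0.02 0.0 -0.02" --pt "0.02 -0.003 -0.034 0.0 -0.04" --pt "0.02 -0.003 -0.034 0.0 -0.04" --pt "0.02 -0.003 -0.034 0.0 -0.04" --pt "0.02 -0.003 -0.034 0.0 -0.04" --pt "0.02 -0.003 -0.034 0.0 -0.04" --pt "0.02 -0.003 -0.034 0.0 -0.04" --pt "0.02 -0.003 -0.034 0.0 -0.04" --pt "0.02 -0.003 -0.034 0.0 -0.04" --pt "0.02 -0.003 -0.034 0.0 -0.04" --pt "0.02 -0.003 -0.034 0.0 -0.04" --pt "0.02 -0.003 -0.034 0.0 -0.04"

```text
clock: 7.28
position: [0.4756, -0.1252, 0.2221]
ee_rot: [-0.653, -0.271, 0.654, -0.271]
ft_force: [0.8, 0.4, -0.5]
grip_width: 0.285
```

Call:
step_arm --pt "0.02 -0.002 -0.034 0.0 0.0" --pt "0.02 -0.002 -0.034 0.0 0.0" --pt "0.02 0.0 -0.025 0.0 0.0" --pt "0.02 0.0 -0.018 0.0 0.0" --pt "0.02 0.0 0.0 0.0 0.0" --pt "0.02 0.0 0.0 0.0 0.0" --pt "0.02 0.0 0.0 0.0 0.0"

```text
clock: 7.87
position: [0.4726, -0.2335, 0.2223]
ee_rot: [-0.652, -0.273, 0.653, -0.271]
ft_force: [0.4, 0.7, -0.7]
grip_width: 0.291
```

Run:
```python
from h import *
o=monitor.get_obs(); print({k:np.round(o[k],4) for k in ['clock','position','joint_pos','joint_velocities','ft_force','grip_width']})
w=camera('wrist'); p=camera('side')
a=cv2.resize(w['color'],(400,300)); b=cv2.resize(p['color'][210:390,220:400],(540,540),interpolation=cv2.INTER_CUBIC)
b=p['color'][180:390,220:400]; b=cv2.resize(b,(514,600),interpolation=cv2.INTER_CUBIC)
c=np.zeros((600,800,3),np.uint8); c[:,:514]=b; c[:215,514:]=cv2.resize(w['color'],(286,215))
cv2.imwrite('pics/g.png',c[...,::-1]); np.savez('s.npz',**{k:v for k,v in p.items()})
for c in (w,p):
  for q in ('probe','tip_end','spot_red'):
    for r in regions_of(c,q)[:1]:
        X=mask_pts(c,r['region']); print(q,r['p'],r['centre'],len(X),np.median(X,0).round(3))
        if q=='spot_red': print(world(c,[r['centre'][::-1]],.026))
r=regions_of(p,'test_jig')[:1]
for r in r:
    X=mask_pts(p,r['region']); B=X[(X[:,2]>.06)&(X[:,2]<.069)][:,:2]; print(cv2.minAreaRect(B.astype(np.float32)))
```

```text
{'clock': np.float64(7.8667), 'position': array([ 0.4726, -0.2335,  0.2223]), 'joint_pos': array([ 0.7759,  0.1532, -0.4423,  1.7109,  0.0672,  1.2943, -0.4615]), 'joint_velocities': array([-0.0088, -0.0101, -0.0088, -0.0022, -0.0008,  0.0021, -0.0009]), 'ft_force': array([ 0.3587,  0.7421, -0.6649]), 'grip_width': np.float64(0.2907)}
probe 0.68 [323.6, 280.4] 8987 [ 0.477 -0.229  0.267]
spot_red 0.61 [190.0, 284.6] 39 [ 0.47  -0.24   0.026]
[[ 0.47014038 -0.24057672  0.026     ]]
probe 0.9 [230.5, 316.1] 1194 [ 0.466 -0.24   0.237]
tip_end 0.53 [304.4, 267.7] 23 [ 0.448 -0.127  0.027]
spot_red 0.46 [338.0, 313.8] 55 [ 0.472 -0.236  0.026]
[[ 0.47047008 -0.23627666  0.026     ]]
((0.45996037125587463, -0.18186922371387482), (0.037083160132169724, 0.22776374220848083), 12.914594650268555)
```

View pics/g.png

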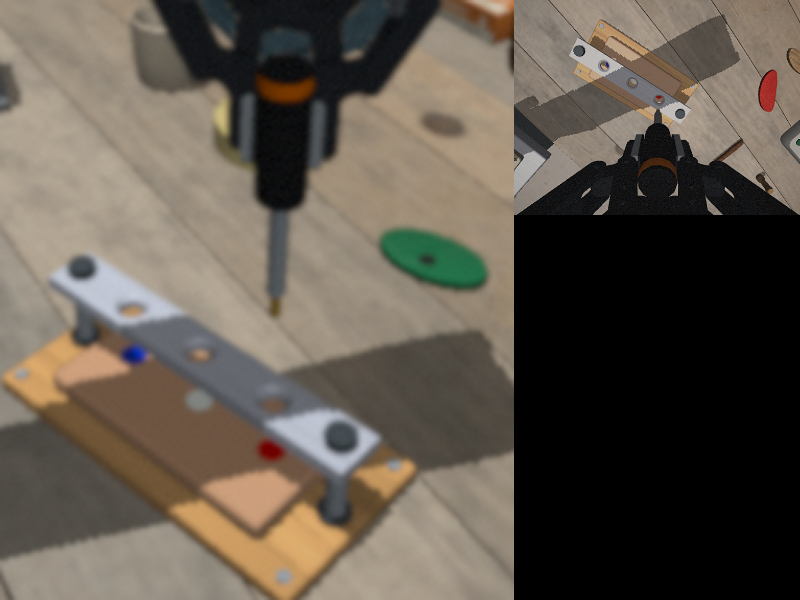

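Run:
```python
from h import *
o=monitor.get_obs(); t=o['position']; print(t)
for n in ('wrist','side'):
    c=camera(n); r=regions_of(c,'probe')[0]; X=mask_pts(c,r['region'])
    X=X[np.hypot(X[:,0]-t[0],X[:,1]-t[1])<.04]
    v=t[:2]-np.array(c['cam_to_world'])[:2,3]; v/=np.linalg.norm(v); l=np.array([-v[1],v[0]])
    print(n,'view',v)
    for z in np.arange(.115,.29,.01):
        B=X[(X[:,2]>z)&(X[:,2]<=z+.01)]
        if len(B)>3: print(round(z,3),len(B),'along %.1f lat %.1f..%.1f mean %.1f'%tuple(1e3*np.array([np.median((B[:,:2]-t[:2])@v),*np.percentile((B[:,:2]-t[:2])@l,[3,97]),np.mean((B[:,:2]-t[:2])@l)])))
    if n=='wrist':
        V,U=np.nonzero(r['region']); print('top rows',V.min(),U[V<V.min()+3].mean()); save(c,'i.png',(150,290,220,360),5)
        tp=[[U[V<V.min()+3].mean(),V.min()]]
        print('tip at z',[(z,world(c,tp,z)[0,:2].round(4)) for z in (.12,.124,.128)])
    else:
        V,U=np.nonzero(r['region']); tp=[[U[V>V.max()-3].mean(),V.max()]]; print(tp,[(z,world(c,tp,z)[0,:2].round(4)) for z in (.12,.124,.128)])
```

```text
[ 0.47289016 -0.23432277  0.22339859]
wrist view [-0.70741744 -0.70679599]
0.125 26 along -1.0 lat -2.1..3.2 mean 0.7
0.135 24 along -2.6 lat -4.0..5.1 mean 0.5
0.145 71 along -2.7 lat -3.8..5.4 mean 0.9
0.155 79 along -2.7 lat -3.8..5.2 mean 0.7
0.165 94 along -2.8 lat -4.1..5.2 mean 0.8
0.175 66 along -3.0 lat -3.4..4.3 mean 0.5
0.195 94 along -9.6 lat -11.2..11.2 mean 0.7
0.205 389 along -10.0 lat -11.3..11.5 mean 0.1
0.215 432 along -9.9 lat -11.2..11.3 mean 0.2
0.225 497 along -10.0 lat -10.9..11.5 mean 0.4
0.235 672 along -9.9 lat -11.4..11.7 mean 0.1
0.245 792 along -9.9 lat -11.3..11.4 mean 0.2
0.255 935 along -10.2 lat -11.1..11.5 mean 0.4
0.265 2541 along -7.2 lat -11.6..11.7 mean 0.0
0.275 2354 along 0.1 lat -10.0..10.4 mean 0.2
top rows 214 282.0
tip at z [(0.12, array([ 0.4723, -0.2361])), (0.124, array([ 0.4732, -0.2352])), (0.128, array([ 0.4741, -0.2342]))]
side view [0.64759495 0.76198477]
0.125 20 along -3.3 lat -3.3..3.9 mean 0.3
0.135 26 along -4.2 lat -3.5..5.9 mean 0.7
0.145 37 along -5.7 lat -4.3..4.7 mean 0.7
0.155 39 along -5.1 lat -3.8..5.0 mean 0.5
0.165 38 along -5.2 lat -3.4..5.4 mean 1.0
0.175 42 along -5.7 lat -2.9..5.7 mean 1.3
0.185 37 along -5.1 lat -3.6..6.0 mean 1.3
0.195 35 along -12.7 lat -6.2..13.3 mean 2.6
0.205 104 along -12.5 lat -9.8..13.5 mean 1.5
0.215 109 along -12.6 lat -9.3..13.8 mean 2.4
0.225 105 along -13.1 lat -9.0..12.7 mean 1.4
0.235 113 along -12.8 lat -9.7..13.0 mean 1.4
0.245 125 along -12.9 lat -9.4..13.3 mean 1.9
0.255 124 along -12.5 lat -10.0..13.6 mean 1.6
0.265 141 along -12.2 lat -10.5..13.9 mean 1.7
0.275 129 along -3.2 lat -9.1..11.6 mean 1.2
[[np.float64(316.0833333333333), np.int64(290)]] [(0.12, array([ 0.4753, -0.2305])), (0.124, array([ 0.4723, -0.2339])), (0.128, array([ 0.4694, -0.2374]))]
```

View pics/i.png

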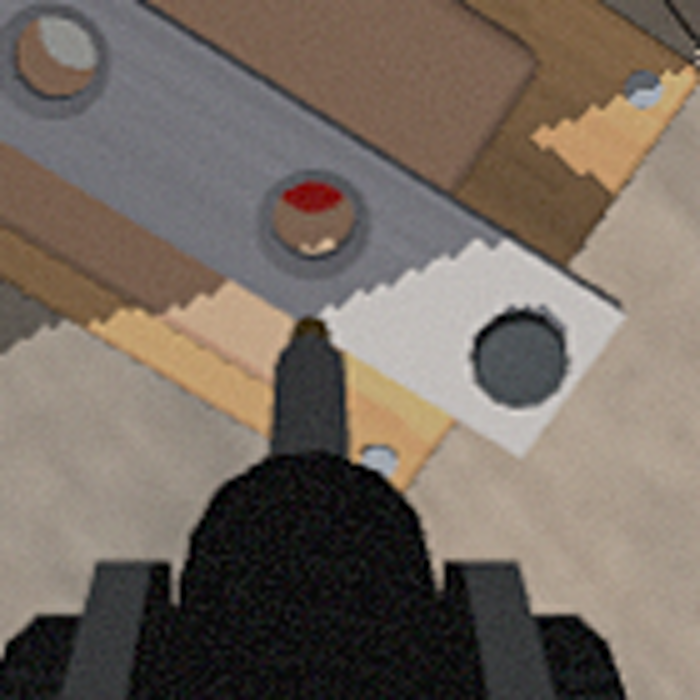

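Run:
```python
from h import *
c=camera('wrist'); t=monitor.get_obs()['position'];print(t)
print(world(c,[[282.6,194.4],[231.8,162.0],[324,221.5]],.066).round(4), world(c,[[282,214.5]],t[2]-.0227-.075).round(4))
s=camera('side'); # eyelets in side crop g.png
k=180/514; print(world(s,[[220+275*k,180+401*k],[220+201*k,180+352*k]],.066).round(4), world(s,[[316.2,290]],t[2]-.0227-.076).round(4))
```

```text
[ 0.47283174 -0.2345361   0.2233733 ]
[[ 0.4732 -0.2362  0.066 ]
 [ 0.4623 -0.1837  0.066 ]
 [ 0.4822 -0.2817  0.066 ]] [[ 0.4733 -0.2352  0.1257]]
[[ 0.4717 -0.2387  0.066 ]
 [ 0.4601 -0.1853  0.066 ]] [[ 0.472  -0.2346  0.1247]]
```

Call:
step_arm --pt "0.02 0.0 -0.001 -0.01 0.0" --pt "0.02 0.0 0.0 -0.02 0.0" --pt "0.02 0.0 0.0 -0.02 0.0" --pt "0.02 0.0 0.0 0.0 0.0" --pt "0.02 0.0 0.0 0.0 0.0" --pt "0.02 0.0 0.0 0.0 0.0"

```text
clock: 9.12
position: [0.4732, -0.2356, 0.1741]
ee_rot: [0.653, 0.272, -0.653, 0.272]
ft_force: [0.9, -0.5, -0.7]
grip_width: 0.289
```

Run:
```python
from h import *
o=monitor.get_obs(); print({k:np.round(o[k],4) for k in ['clock','position','ft_force']})
w=camera('wrist'); s=camera('side')
a=cv2.resize(w['color'][150:290,220:360],(400,400),interpolation=cv2.INTER_CUBIC)
b=cv2.resize(s['color'][270:370,270:370],(400,400),interpolation=cv2.INTER_CUBIC)
cv2.imwrite('pics/j.png',np.hstack([a,b])[...,::-1])
```

```text
{'clock': np.float64(9.1167), 'position': array([ 0.4732, -0.2356,  0.1741]), 'ft_force': array([ 0.8627, -0.5338, -0.6923])}
```

View pics/j.png

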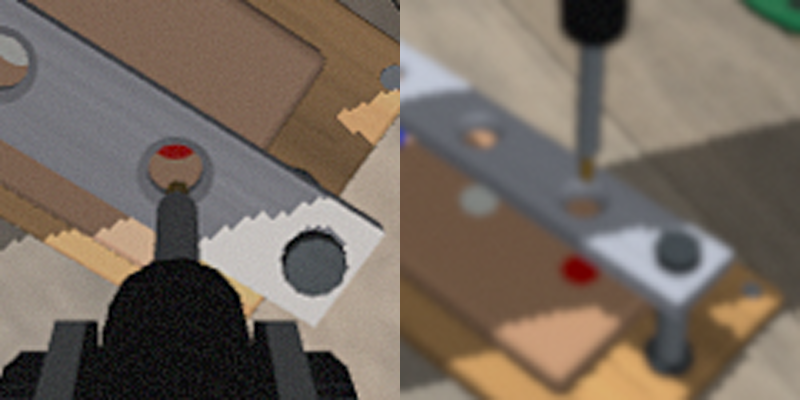

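Run:
```python
from h import *
w=camera('wrist'); s=camera('side'); t=monitor.get_obs()['position'];print(t); z=t[2]-.0985
k=140/400
for c,tip,eye in ((w,(220+178*k,150+184*k),(220+175*k,150+167*k)),(s,(316.5,315.3),(316,321.3))):
    print(world(c,[tip],z)[0].round(4),world(c,[eye],.066)[0].round(4))
```

```text
[ 0.47334117 -0.23574258  0.17430986]
[ 0.474  -0.2369  0.0758] [ 0.4746 -0.2353  0.066 ]
[ 0.4723 -0.2379  0.0758] [ 0.4702 -0.2399  0.066 ]
```

Call:
step_arm --pt "0.02 -0.001 0.0 -0.005 0.0" --pt "0.02 0.0 0.0 -0.005 0.0" --pt "0.02 0.0 0.0 -0.005 0.0" --pt "0.02 0.0 0.0 0.0 0.0" --pt "0.02 0.0 0.0 0.0 0.0"

```text
clock: 9.73
position: [0.4716, -0.2354, 0.1578]
ee_rot: [-0.653, -0.272, 0.653, -0.271]
ft_force: [-0.3, -0.9, -1.5]
grip_width: 0.292
```

Call:
step_arm --pt "0.02 0.0 0.0 -0.005 0.0" --pt "0.02 0.0 0.0 -0.005 0.0" --pt "0.02 0.0 0.0 -0.005 0.0" --pt "0.02 0.0 0.0 0.0 0.0" --pt "0.02 0.0 0.0 0.0 0.0"

```text
clock: 10.15
position: [0.4716, -0.2354, 0.1429]
ee_rot: [-0.653, -0.272, 0.653, -0.271]
ft_force: [0.3, 0.3, -2.0]
grip_width: 0.289
```

Run:
```python
from h import *
o=monitor.get_obs(); print({k:np.round(o[k],4) for k in ['clock','position','ft_force']})
w=camera('wrist'); s=camera('side')
a=cv2.resize(w['color'][150:290,220:360],(400,400),interpolation=cv2.INTER_CUBIC)
b=cv2.resize(s['color'][290:370,270:350],(400,400),interpolation=cv2.INTER_CUBIC)
cv2.imwrite('pics/k.png',np.hstack([a,b])[...,::-1])
```

```text
{'clock': np.float64(10.15), 'position': array([ 0.4716, -0.2354,  0.1429]), 'ft_force': array([ 0.3355,  0.3161, -1.9542])}
```

View pics/k.png

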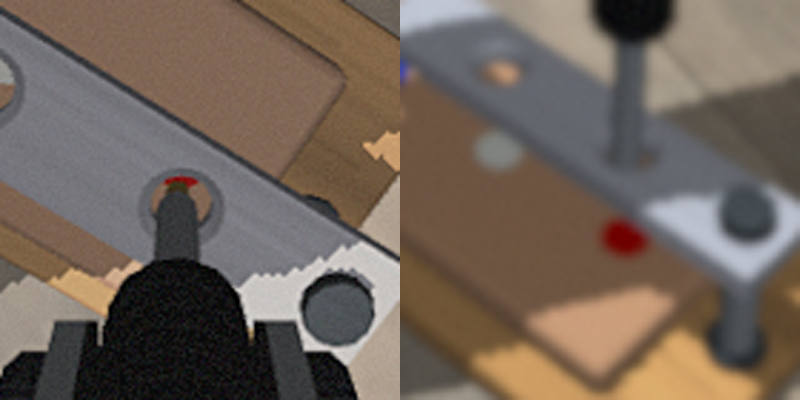

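Call:
step_arm --pt "0.02 0.0005 -0.0005 -0.004 0.0" --pt "0.02 0.0 0.0 -0.005 0.0" --pt "0.02 0.0 0.0 -0.005 0.0" --pt "0.02 0.0 0.0 0.0 0.0" --pt "0.02 0.0 0.0 0.0 0.0"

```text
clock: 10.67
position: [0.472, -0.2359, 0.1288]
ee_rot: [-0.653, -0.272, 0.653, -0.271]
ft_force: [-0.3, -0.3, -1.4]
grip_width: 0.287
```

Call:
step_arm --pt "0.02 0.0 0.0 -0.002 0.0" --pt "0.02 0.0 0.0 -0.002 0.0" --pt "0.02 0.0 0.0 -0.002 0.0" --pt "0.02 0.0 0.0 0.0 0.0" --pt "0.02 0.0 0.0 0.0 0.0"

```text
clock: 11.08
position: [0.4726, -0.2361, 0.1236]
ee_rot: [0.653, 0.272, -0.653, 0.272]
ft_force: [0.9, -0.2, 1.8]
grip_width: 0.292
```

Call:
step_arm --pt "0.02 0.0 0.0 -0.002 0.0" --pt "0.02 0.0 0.0 -0.001 0.0" --pt "0.02 0.0 0.0 -0.001 0.0" --pt "0.02 0.0 0.0 0.0 0.0" --pt "0.02 0.0 0.0 0.0 0.0" --pt "0.02 0.0 0.0 0.0 0.0"

```text
clock: 11.58
position: [0.4725, -0.2361, 0.1196]
ee_rot: [0.653, 0.272, -0.653, 0.272]
ft_force: [0.6, -0.5, 4.7]
grip_width: 0.284
```

Call:
step_arm --pt "0.02 0.0 0.0 -0.0005 0.0" --pt "0.02 0.0 0.0 0.0 0.0" --pt "0.02 0.0 0.0 0.0 0.0" --pt "0.02 0.0 0.0 0.0 0.0" --pt "0.02 0.0 0.0 0.0 0.0" --pt "0.02 0.0 0.0 0.0 0.0"

```text
clock: 12.08
position: [0.4724, -0.2361, 0.1189]
ee_rot: [0.653, 0.272, -0.653, 0.272]
ft_force: [0.8, -0.3, 3.9]
grip_width: 0.289
```

Run:
```python
from h import *
f=[]
for i in range(6):
    w=camera('wrist' if i<3 else 'side'); o=monitor.get_obs(); f.append(o['ft_force'])
    if i in(2,3):
        r=regions_of(w,'probe')[0]; X=mask_pts(w,r['region']); t=o['position']; X=X[np.hypot(*(X[:,:2]-t[:2]).T)<.03]
        T=X[X[:,2]>np.percentile(X[:,2],90)-.004]; print(i,'top z',np.percentile(X[:,2],[50,80,90,97]).round(4),T.mean(0).round(4))
        v=t[:2]-np.array(w['cam_to_world'])[:2,3]; v/=np.linalg.norm(v); l=np.array([-v[1],v[0]])
        for z in np.arange(.07,.17,.012):
            B=X[(X[:,2]>z)&(X[:,2]<=z+.012)]
            if len(B)>4: print(round(z,3),len(B),1e3*np.median((B[:,:2]-t[:2])@v).round(4),1e3*np.mean((B[:,:2]-t[:2])@l).round(4))
    if i==3: save(w,'m.png',(230,370,250,390),4)
print(np.mean(f,0),o['position'],o['clock'],np.abs(o['joint_velocities']).max())
```

```text
Traceback (most recent call last):
IndexError: list index out of range
```

Run:
```python
from h import *
f=[]
w=camera('wrist'); t=monitor.get_obs()['position']
X=mask_pts(w,np.ones(w['range_z'].shape,bool)); X=X[np.hypot(*(X[:,:2]-t[:2]).T)<.01]
print('handle top',np.percentile(X[X[:,2]>.15][:,2],[5,50,95]) if (X[:,2]>.15).any() else None)
for i in range(6):
    s=camera('side'); o=monitor.get_obs(); f.append(o['ft_force'])
save(s,'m.png',(230,370,250,390),4)
v=t[:2]-np.array(s['cam_to_world'])[:2,3]; v/=np.linalg.norm(v); l=np.array([-v[1],v[0]])
X=mask_pts(s,np.ones(s['range_z'].shape,bool)); d=(X[:,:2]-t[:2])@np.c_[v,l]
X=np.c_[d,X[:,2]][(abs(d[:,0])<.02)&(abs(d[:,1])<.011)]
for z in np.arange(.07,.2,.01):
    B=X[(X[:,2]>z)&(X[:,2]<=z+.01)]
    if len(B)>4: print(round(z,3),len(B),(1e3*np.median(B[:,:2],0)).round(1))
print(np.mean(f,0),np.std(f,0),o['position'],o['clock'],np.abs(o['joint_velocities']).max())
```

```text
handle top [0.16997555 0.17084869 0.1717818 ]
0.07 36 [-4.7 -0.4]
0.08 29 [-5.1 -0.1]
0.09 20 [-11.9   0.1]
0.1 69 [-12.3   0.2]
0.11 76 [-12.5  -0. ]
0.12 73 [-12.7  -0.3]
0.13 74 [-12.7  -0. ]
0.14 85 [-12.6   0.2]
0.15 87 [-12.7   0.6]
0.16 90 [-12.8  -0.4]
0.17 141 [-3.1  1.4]
0.18 8 [-17.1  -9.8]
0.19 63 [-10.5  -0.1]
[ 0.73682588 -0.72512137  4.66245309] [0.44296921 0.54095345 0.61754799] [ 0.4724168  -0.23607128  0.11888187] 12.6333 0.001997000913152254
```

View pics/m.png

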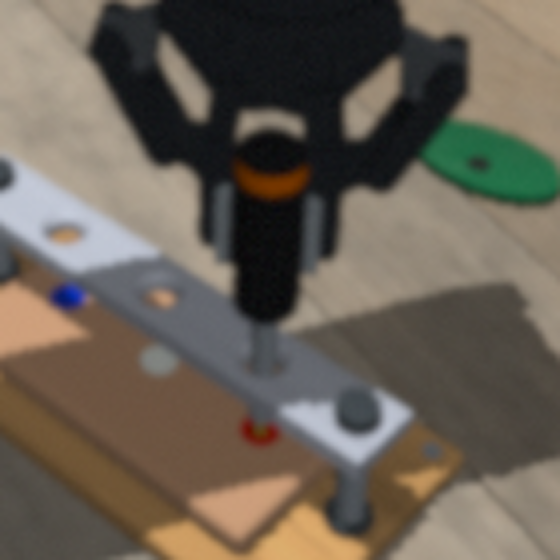

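```bash
python3 -c "
from workcell import ticket; print(ticket.hand_in())"
```

```text
the job is handed in; nothing more can be done
None
```

I lifted the probe out of its stand, passed its stem through the eyelet above the red spot, and pressed the tip onto the spot. The job was handed in at 12.6 s with the probe still held there; the hand-in reports no verdict.

**Last checks**
- **Position:** the side picture shows the brass tip inside the red spot.
- **Upright:** the probe's axis stays within about 1 mm over its height, so it is close to vertical.
- **Tip pushed in:** the handle top was measured at 0.171 m, which means about 6.2 mm. The force of about 4.7 N, plus roughly 1.3 N for the probe's weight, gives about 6 mm. Both are near half way.
- **At rest:** the arm was still, with joint speeds of at most 0.002 rad/s, and the grip was commanded at 60 N.
- **Bystanders:** the arm kept well clear of the cup, the green rib and the tape roll. I did not measure their positions again at the end.

**Failed or disagreeing checks**
- **Eyelet position:** one early wrist-camera estimate was about 8 mm off, probably because the arm was still settling, so I dropped it. The later wrist and side estimates still differed by 3 to 6 mm. I used their average and corrected by eye during the insertion.
- **Probe detection:** in the final check the network did not find the probe once, so I used the depth image for that measurement.

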